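Reunite the splicer beds with their own halves

TASK

Each of the two splicer beds screwed to the table has lost its loose half: of the three loose halves, join to each bed its own one, the one whose tongues match the bed's slots, so that it lies flat on the table with its tongues in the slots and the joint pushed fully closed. Lay the odd third half flat in the middle of the upturned tin lid, wholly inside the rim. Leave the loupe, reel, rewind handle, pencil cup and stack of cores where they are.

Things in the scene. Friction and masses are not known exactly. Their poses are not given: they have to be found in the camera images.
- half_a: loose half of a splicer bed, cream bakelite, 0.15-0.3 kg: block 40 (x) x 96 (y) x 24 mm high, full-height tongues jutting 14 mm from its +x face (x 20 to 34). Grip rib on top: 14 mm thick in x, 60 long in y, z 24 to 54, centred at x=-2, y=0. Origin: centre of block's underside, z up. Tongues: 14 mm wide centred at y=-30, 26 mm wide centred at y=+20. Belongs to bed_a.
- half_b: loose half of a splicer bed, cream bakelite, 0.15-0.3 kg: block 40 (x) x 96 (y) x 24 mm high, full-height tongues jutting 14 mm from its +x face (x 20 to 34). Grip rib on top: 14 mm thick in x, 60 long in y, z 24 to 54, centred at x=-2, y=0. Origin: centre of block's underside, z up. Tongues: 26 mm wide centred at y=-20, 14 mm wide centred at y=+30 (mirror of half_a). For bed_b.
- half_c: loose half of a splicer bed, cream bakelite, 0.15-0.3 kg: block 40 (x) x 96 (y) x 24 mm high, full-height tongues jutting 14 mm from its +x face (x 20 to 34). Grip rib on top: 14 mm thick in x, 60 long in y, z 24 to 54, centred at x=-2, y=0. Origin: centre of block's underside, z up. Two equal tongues 22 mm wide centred at y=-25 and +25. Odd: fits neither bed.
- half_a_tongues (a point): point of half_a level with its underside at the tongue tips: x=34, y=0, z=0 mm in its frame. All three halves start flat on the table, in any of the places, turned up to 1.5 rad from having their tongues point straight away from the robot.
- half_b_tongues (a point): point of half_b level with its underside at the tongue tips: x=34, y=0, z=0 mm in its frame
- bed_a: fixed splicer-bed half, cream bakelite, 24 mm high, 96 long in y. Origin: on the table, middle of its joint face; +x points into the bed, away from the robot (within 0.3 rad). Through slots open above and to -x, x 0 to 16: 18 mm wide at y=-30, 30 mm wide at y=+20. Its half is home with origin at x=-20, y=0, z=0 here, axes parallel, block touching the joint face.
- bed_b: fixed splicer-bed half, cream bakelite, 24 mm high, 96 long in y. Origin: on the table, middle of its joint face; +x points into the bed, away from the robot (within 0.3 rad). Through slots open above and to -x, x 0 to 16: 30 mm wide at y=-20, 18 mm wide at y=+30. Its half is home with origin at x=-20, y=0, z=0 here, axes parallel, block touching the joint face.
- bed_a_fence (a point): middle of the top of bed_a's brass fence, x=42, y=0, z=34 mm in its frame; both beds have this fence, x 38 to 46 mm, along their backs. At -x of each joint face is bare table, where some half may lie in the way at the start. A half slides freely on the table.
- lid: grey tin film-can lid lying upturned like a shallow tray, loose, 0.3 kg: 176 mm outside and 170 mm inside diameter, 16 mm high, floor 3 mm thick. Origin: centre of its underside.
- loupe: bystander: jade glass loupe standing upright, 44 mm diameter, 50 mm high, loose, close behind half_a (at its -x side). Origin: centre of its foot.
- reel: bystander: rusted steel reel lying flat, 130 mm diameter, 21 mm high, loose. Origin: centre of its underside.
- rewind_handle: bystander: loose rewind crank lying flat, steel bar 14 x 100 mm along its y, 8 mm thick, with an upright ebony grip 20 mm thick at y=+40 mm up to z=50 mm. Origin: centre of the bar's underside.
- pencil_cup: bystander: empty dark steel cup, 52 mm diameter, 75 mm high, loose, close behind half_b (at its -x side). Origin: centre of its underside.
- cores: bystander: stack of film cores stuck together, 72 mm diameter, 49 mm high, loose. Origin: centre of its underside.
- lamp_mount: bystander: fixed brass bayonet mount for the viewer lamp, 60 mm foot, 34 mm post, 70 mm high. Origin: centre of its foot.
Not all that is in view belongs to the job. Leave any green look-alike of the half_a alone.

How it is judged:
By the outcome, as a careful person would: the job done as asked, in the order asked, and still so for the second after the job is handed in, with the robot touching nothing.
It also fails if it takes over 72 s, if anything falls off the work surface, if the arm or the gripper's body presses on something with over 40 N, if the wrist force passes 120 N, or if a joint passes its speed limit or range.

ROBOT

A 7-joint arm with a two-finger parallel gripper is mounted at the origin on the work surface. World frame = base frame: x ahead of the robot, y to its left, z up, the work surface at z = 0. Lengths are in m, angles in rad, forces in N, time in s.
With the tool pointing down it reaches from about 0.425 to 0.925 m from the base axis. Payload 6.8 kg.
Tool frame: the origin (TCP) lies at the very end of the fingers, on their centre line; the grasp point (between the pads) lies 19 mm behind it; z points along the fingers, y is the line along which they close (so a half turn about z gives the same grasp; the last joint's range is limited). The gripper opens to 85 mm and grips with 20 to 120 N. Pads are 22 mm wide; open, the fingers measure 114 mm over their backs; the gripper's body (76 mm by 85 mm) begins 54 mm behind the grasp point. The pads swing forward as they close: fully open they stand 13 mm farther back than shut.
Start: joints at [-1.296, 0.477, 0.022, 1.555, -0.011, 1.109, -0.083], TCP at [0.252, 0.626, 0.198] pointing down, gripper open.
Joint ranges: [-2.96, 2.96], [-0.34, 2.1], [-1.41, 1.46], [0.24, 2.44], [-1.37, 4.51], [0.17, 1.92], [-2.96, 2.96]. Speed limits (rad/s): [2.39, 2.39, 3.14, 3.14, 3.14, 3.14, 3.14].

INTERFACE

Orientations are given as a rotation vector (axis times angle).
In Python, from station import r gives the robot as it stands. The module is installed in compiled form; this text tells all that it offers.
- The arm moves only by the tool drive_tool, never from a script. Its argument "series" is a list of rows, each an object with "translation": the shift along the tool's x, y, z in parts of the range, where 1.0 means 75 cm, a list of three; "roll": the turn about the tool's z in shares of 90 degrees (1.0 is 90 degrees); "fingers": the finger opening in m, from 0 to 0.0854. In form: [{"translation": [x, y, z], "roll": roll, "fingers": fingers}, ...]. A call has 1 to 12 rows; each row is the pose to reach, as a shift and turn from the pose commanded when the call began, along the tool's axes at that moment; what a row does not reach only later rows make up. A row lasts 1/10 s, in which the tool goes at most 50 mm and 8.59 degrees, less where a joint would pass 70% of its speed; a pose out of reach is approached as far as the arm can. A shift or turn number past 1, either way, is cut back to 1. A call with a gripper value outside its range is refused whole. The fingers move at their own pace and stop on an object; "grip_force" is the grip in N (left out, the last holds). Time passes only in rows, so rows that repeat a pose let the fingers close. It gives the time, the measured TCP pose, the force, the opening and the grip force at its end, in the units of the state.
- r.state(): the state, without advancing time (a new reading comes with each control period).
- r.capture(name): name is "scene" or "top" or "wrist"; returns the picture (384x512x3 uint8, red, green, blue); there is no depth.
- r.camera_params(name): a dict with "intrinsics" (3x3 intrinsics, pixels), "view" (4x4, takes a point from world to camera coordinates). Camera axes: x right, y up, looking along -z (the intrinsics and any distortion apply to the point x, -y, -z); pixel columns grow to the right and rows downward; lengths in m; the calibration is good to about 2 mm. A picture is of the moment at which its call begins: read the wrist's pose just before it. camera_params takes no time and is no camera call; for the wrist camera it gives the pose at the moment of the call.
- r.finish_job(): hands the job in; it is judged then, once.
Trained networks look in the newest picture that a camera, given by its name, has taken for a name from the list of things; names that differ only in an ending like _2 or _b are one class to them, and where a whole thing is asked for, a point or a joint stands for the part that bears it (a point fixed in the world has none). Each returns a list of dicts, best first, with "p" (0 to 1); they miss things now and then, are a little off and sometimes report something else, mostly with a low value. They report only what shows in the picture. A call takes as long as a camera call. They do not tell look-alikes from the thing itself.
- r.trace(camera, name): "region" (384x512 bool, what is visible of it) and "rect" ([left, top, right, bottom] in pixels, round what is visible of it).
The state is a dict: "clock": time; "joint_positions": joint angles; "qvel": joint speeds; "effort": joint torques, N m; "eef_pos": TCP position; "eef_rot": TCP orientation; "wrist_force": force on the tool from outside, world axes, zero at the start; "ft_torque": the same for the moment, N m; "grip_width": finger opening in m; "grip_force": force on a finger pad.
Only numpy, scipy, OpenCV 4.12 (cv2) and the standard library are available. Lean on these libraries where they do the work, as an engineer would, in place of code of your own. Each camera call takes 0.05 s, during which the arm holds its last target. There are 200 camera calls.

## Working session

There is one attempt and no reset: what is moved stays moved. The work goes in short steps, Python scripts to look and compute and a tool call to move; the robot and the scene stay as the last step left them, time stands still between calls to the robot, and variables do not carry over. Pictures are saved under pics/ and viewed, at most 10 in all, crops included, and the job is handed in when it is done.

Besides the shell and the picture viewer there is one more tool, called after "Call:" as name(argument=value, ...), one argument or row to a line, values as JSON. drive_tool: Moves the arm, as the interface text tells. Its arguments: {"type":"object","properties":{"series":{"type":"array"},"grip_force":{"type":"number"}},"required":["series"]}

```bash
mkdir -p pics; python3 - <<'E'
from station import r
import cv2,numpy as np
np.set_printoptions(precision=4,suppress=True)
s=r.state();print(s)
for n in ("scene","top"):
    im=r.capture(n);cv2.imwrite(f"pics/{n}0.png",cv2.cvtColor(im,cv2.COLOR_RGB2BGR))
    p=r.camera_params(n);print(n,p)
    for k in ("half_a","bed_a","lid","loupe","pencil_cup","reel","rewind_handle","cores","lamp_mount"):
        print(k,[(round(d["p"],2),np.round(d["rect"]).tolist()) for d in r.trace(n,k)])
print(r.state()["clock"])
E
```

```text
{'clock': 0.0, 'joint_positions': array([-1.2961,  0.4778,  0.0224,  1.5565, -0.0115,  1.1093, -0.0831]), 'qvel': array([ 0.0006, -0.0008,  0.0006, -0.0008,  0.0012,  0.003 ,  0.001 ]), 'effort': array([ -0.0007, -59.6448,   1.6078, -28.1207,   0.0124,   0.0092,
         0.    ]), 'eef_pos': array([0.2519, 0.6255, 0.1965]), 'eef_rot': array([-0.5976, -3.084 ,  0.0029]), 'wrist_force': array([-0.0167,  0.5594, -0.8038]), 'ft_torque': array([-0.0288,  0.0161,  0.0323]), 'grip_force': 0.0, 'grip_width': 0.08513668851932814}
scene {'intrinsics': array([[419.8637,   0.    , 260.6882],
       [  0.    , 419.8637, 183.5859],
       [  0.    ,   0.    ,   1.    ]]), 'view': array([[ 0.3418,  0.9396,  0.0202, -0.1809],
       [-0.6249,  0.2112,  0.7516,  0.2115],
       [ 0.7019, -0.2695,  0.6593, -1.4533],
       [ 0.    ,  0.    ,  0.    ,  1.    ]])}
half_a [(0.93, [108.0, 155.0, 132.0, 184.0]), (0.78, [107.0, 198.0, 142.0, 228.0]), (0.68, [150.0, 165.0, 180.0, 201.0]), (0.62, [174.0, 225.0, 203.0, 264.0]), (0.56, [233.0, 188.0, 260.0, 221.0])]
bed_a [(0.61, [175.0, 260.0, 222.0, 294.0]), 
[... 757 characters left out ...]
     [-0.1836,  0.0032,  0.983 , -1.2261],
       [ 0.    ,  0.    ,  0.    ,  1.    ]])}
half_a [(0.89, [364.0, 199.0, 401.0, 225.0]), (0.8, [314.0, 148.0, 345.0, 182.0]), (0.74, [250.0, 175.0, 283.0, 214.0]), (0.73, [368.0, 270.0, 394.0, 312.0]), (0.62, [322.0, 232.0, 357.0, 275.0])]
bed_a [(0.97, [172.0, 118.0, 211.0, 142.0]), (0.79, [309.0, 117.0, 349.0, 137.0])]
lid [(0.55, [104.0, 184.0, 170.0, 250.0])]
loupe [(0.69, [374.0, 233.0, 397.0, 250.0])]
pencil_cup [(0.56, [343.0, 164.0, 369.0, 186.0])]
reel [(0.97, [374.0, 117.0, 423.0, 165.0])]
rewind_handle [(0.8, [175.0, 218.0, 212.0, 227.0])]
cores [(0.8, [88.0, 125.0, 115.0, 159.0])]
lamp_mount [(0.66, [248.0, 100.0, 270.0, 124.0])]
1.0
```

```bash
python3 - <<'E'
import cv2
a=cv2.imread("pics/top0.png")[90:330,80:440]; cv2.imwrite("pics/top0c.png",cv2.resize(a,(800,533),interpolation=cv2.INTER_CUBIC))
a=cv2.imread("pics/scene0.png")[120:330,60:450]; cv2.imwrite("pics/scene0c.png",cv2.resize(a,(800,431),interpolation=cv2.INTER_CUBIC))
E
```

```text
(no output)
```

View pics/top0c.png

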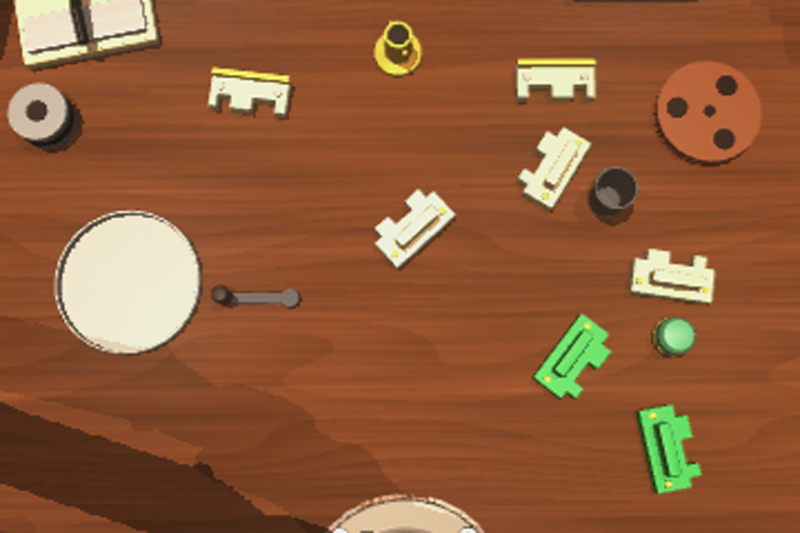

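View pics/scene0c.png

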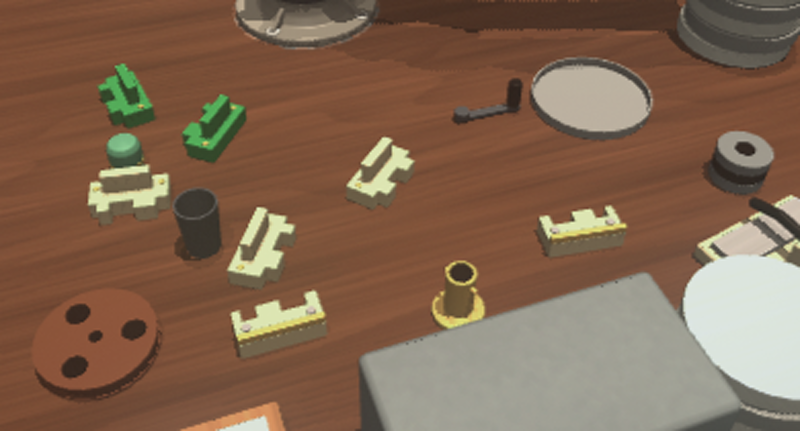

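```bash
cat > h.py <<'E'
import cv2,numpy as np
from scipy.optimize import minimize
from scipy.spatial.transform import Rotation as R
np.set_printoptions(precision=4,suppress=True)
def B(x0,x1,y0,y1,z0,z1): return np.array([[x,y,z] for x in(x0,x1) for y in(y0,y1) for z in(z0,z1)])/1e3
def half(t): return [B(-20,20,-48,48,0,24),B(-9,5,-30,30,24,54)]+[B(20,34,c-w/2,c+w/2,0,24) for c,w in t]
TA=[(-30,14),(20,26)];TB=[(-20,26),(30,14)];TC=[(-25,22),(25,22)]
def bed(s): 
    e=[(-48,-39),(-21,5),(35,48)] if s>0 else [(-48,-35),(-5,21),(39,48)]
    return [B(16,46,-48,48,0,24),B(38,46,-48,48,24,34)]+[B(0,16,a,b,0,24) for a,b in e]
M=dict(a=half(TA),b=half(TB),c=half(TC),bed_a=bed(1),bed_b=bed(-1))
def proj(P,cam):
    K,V=cam["intrinsics"],cam["view"]
    c=P@V[:3,:3].T+V[:3,3]; return np.c_[K[0,2]+K[0,0]*c[:,0]/-c[:,2], K[1,2]+K[1,1]*c[:,1]/c[:,2]]
def place(b,q): # q x y z yaw
    c,s=np.cos(q[3]),np.sin(q[3]); return b@np.array([[c,s,0],[-s,c,0],[0,0,1]])+q[:3]
S=4
def sil(model,q,cam,box):
    x0,y0,x1,y1=box; im=np.zeros(((y1-y0)*S,(x1-x0)*S),np.uint8)
    for b in M[model]:
        u=(proj(place(b,q),cam)-[x0,y0]+.5)*S-.5
        cv2.fillConvexPoly(im,cv2.convexHull(np.round(u*16).astype(np.int32)),1,shift=4)
    return im.reshape(y1-y0,S,x1-x0,S).mean((1,3))
def fit(model,views,q0,free=(0,1,3),step=(.01,.01,.01,.15)):
    """views: list of (cam,mask); returns q, iou"""
    bx=[]
    for cam,m in views:
        ys,xs=np.nonzero(m); bx.append((max(xs.min()-25,0),max(ys.min()-25,0),min(xs.max()+25,512),min(ys.max()+25,384)))
    def full(p): q=np.array(q0,float); q[list(free)]=p; return q
    def f(p):
        q=full(p);t=0
        for (cam,m),b in zip(views,bx):
            s=sil(model,q,cam,b); mm=m[b[1]:b[3],b[0]:b[2]].astype(float)
            t+=1-np.minimum(s,mm).sum()/np.maximum(s,mm).sum()
        return t/len(views)
    p=np.array(q0,float)[list(free)]
    for k in (1,.2):
        sim=np.vstack([p]+[p+np.eye(len(p))[i]*step[free[i]]*k for i in range(len(p))])
        o=minimize(f,p,method="Nelder-Mead",options=dict(initial_simplex=sim,xatol=1e-5,fatol=1e-5,maxiter=150)); p=o.x
    return full(p),1-o.fun
def unproj(uv,cam,z):
    K,V=cam["intrinsics"],cam["view"]; C=-V[:3,:3].T@V[:3,3]
    d=V[:3,:3].T@np.array([(uv[0]-K[0,2])/K[0,0],-(uv[1]-K[1,2])/K[1,1],-1]); return C+d*(z-C[2])/d[2]
def cream(im,box,pad=6):
    """filled mask of pale bakelite/brass in the box, largest blob"""
    h=cv2.cvtColor(im,cv2.COLOR_RGB2LAB).astype(int); m=np.zeros(im.shape[:2],np.uint8)
    x0,y0,x1,y1=[int(v) for v in box]; s=np.s_[max(0,y0-pad):y1+pad,max(0,x0-pad):x1+pad]
    m[s]=((h[...,1]<135)&(h[...,0]>85))[s]
    cs,_=cv2.findContours(m,cv2.RETR_EXTERNAL,cv2.CHAIN_APPROX_NONE); o=np.zeros_like(m)
    cv2.drawContours(o,[max(cs,key=cv2.contourArea)],-1,1,-1); return o
E
python3 - <<'E'
from h import *
from station import r
C={n:r.camera_params(n) for n in("top","scene")}
I={n:cv2.imread(f"pics/{n}0.png")[...,::-1].copy() for n in C}
# top rect, scene rect
O={"loupe-half":([364,199,401,225],[107,198,142,228]),"mid":([250,175,283,214],[233,188,260,221]),"cup-half":([314,148,345,182],[174,225,203,264]),
"bedL":([172,118,211,142],[319,221,364,244]),"bedR":([309,117,349,137],[175,260,222,294])}
for k,(t,s) in O.items():
    v=[(C["top"],cream(I["top"],t,3)),(C["scene"],cream(I["scene"],s,3))]
    q=unproj(((t[0]+t[2])/2,(t[1]+t[3])/2),C["top"],.012)
    for m in (("bed_a","bed_b") if "bed" in k else "abc"):
        best=max((fit(m,v[:1],[q[0],q[1],0,y]) for y in ((-.2,.2) if "bed" in k else(-1,-.4,0,.4,1))),key=lambda z:z[1])
        b2=fit(m,v,best[0],free=(0,1,2,3)); print(k,m,best[0],round(best[1],3),b2[0],round(b2[1],3))
for k,b,z in(("lid",[104,184,170,250],.008),("loupe",[374,233,397,250],.04),("cup",[343,164,369,186],.05),("lamp",[248,100,270,124],.05),("crank",[175,218,212,227],.02)):
    print(k,unproj(((b[0]+b[2])/2,(b[1]+b[3])/2),C["top"],z))
w=r.camera_params("wrist");s=r.state();print("wrist cam",w["intrinsics"][0,0],-w["view"][:3,:3].T@w["view"][:3,3]-s["eef_pos"],R.from_rotvec(s["eef_rot"]).as_matrix(),w["view"][:3,:3])
E
```

```text
loupe-half a [ 0.3695 -0.327   0.     -0.1573] 0.944 [ 0.37   -0.3263 -0.0023 -0.1641] 0.937
loupe-half b [ 0.3695 -0.3278  0.     -0.173 ] 0.875 [ 0.3699 -0.3274 -0.0022 -0.1778] 0.878
loupe-half c [ 0.3694 -0.3274  0.     -0.1694] 0.914 [ 0.3698 -0.3271 -0.0022 -0.1727] 0.912
mid a [ 0.4344 -0.0159  0.      0.749 ] 0.92 [ 0.4352 -0.0151 -0.0028  0.7558] 0.912
mid b [ 0.4358 -0.0171  0.      0.7205] 0.916 [ 0.4362 -0.0161 -0.0035  0.7173] 0.908
mid c [ 0.4352 -0.0165  0.      0.7206] 0.95 [ 0.4358 -0.0154 -0.0025  0.7316] 0.933
cup-half a [ 0.5093 -0.1921  0.      1.0189] 0.868 [ 0.5107 -0.1915 -0.0029  1.0396] 0.872
cup-half b [ 0.5104 -0.193   0.      1.0077] 0.943 [ 0.5115 -0.1923 -0.0036  1.0229] 0.926
cup-half c [ 0.5099 -0.1924  0.      1.0213] 0.911 [ 0.5106 -0.1914 -0.0032  1.025 ] 0.901
bedL bed_a [ 0.5876  0.1927  0.     -0.1406] 0.829 [ 0.5892  0.1954 -0.0025 -0.1466] 0.842
bedL bed_b [ 0.588   0.192   0.     -0.1308] 0.915 [ 0.5893  0.1938 -0.0021 -0.133 ] 0.916
bedR bed_a [ 0.601  -0.1944  0.     -0.009 ] 0.916 [ 0.6021 -0.1941 -0.003  -0.0085] 0.916
bedR bed_b [ 0.5989 -0.1951  0.      0.0059] 0.834 [ 0.6007 -0.1952 -0.0048  0.0056] 0.845
lid [0.3738 0.3344 0.008 ]
loupe [ 0.2992 -0.3256  0.04  ]
cup [ 0.4756 -0.2547  0.05  ]
lamp [0.6538 0.0018 0.05  ]
crank [0.356  0.1798 0.02  ]
wrist cam 279.9127234190275 [-0.0715  0.0286  0.1772] [[-0.9276  0.3735 -0.    ]
 [ 0.3735  0.9276  0.    ]
 [ 0.      0.     -1.    ]] [[ 0.3736  0.9276 -0.0005]
 [-0.8833  0.3556 -0.3055]
 [-0.2832  0.1146  0.9522]]
```

```bash
cat >> h.py <<'E'
def go(s,x,y,z,phi):
    Rm=R.from_rotvec(s["eef_rot"]).as_matrix(); d=Rm.T@(np.array([x,y,z])-s["eef_pos"])
    p0=np.arctan2(Rm[1,1],Rm[0,1]); ro=np.degrees((p0-phi+np.pi)%(2*np.pi)-np.pi)
    print("go",np.round(d,4),"roll",round(ro,2),"tilt",np.round(Rm[:,2],4))
def rib(q,dx=-.002): return q[0]+dx*np.cos(q[3]),q[1]+dx*np.sin(q[3])
def look(r,models,pic=None,free=(0,1,3)):
    """wrist view: fit each (model,q0) near where q0 projects"""
    cam=r.camera_params("wrist"); im=r.capture("wrist"); out=[]
    if pic: cv2.imwrite(f"pics/{pic}.png",im[...,::-1])
    for m,q in models:
        u=np.vstack([proj(place(b,q),cam) for b in M[m]]); bx=[*np.clip(u.min(0),0,511),*np.clip(u.max(0),0,511)]
        mk=cream(im,bx,10); f=fit(m,[(cam,mk)],q,free,(.004,.004,.004,.05)); out.append(f); print(m,f[0],round(f[1],3),"bbox",np.round(bx))
    return out
E
python3 -c "
from h import *
from station import r
q=[.511,-.1925,0,1.015]; go(r.state(),*rib(q),.14,1.015)"
```

```text
go [-0.5456 -0.6647  0.0575] roll 9.91 tilt [-0.  0. -1.]
```

The rows are not in the units I measure in: shifts go in shares of 75 cm and turns go in shares of 90 degrees. I convert before sending: -0.665 m is -0.8867, -0.307 m is -0.4093, 9.9 degrees is 0.11.

Call:
drive_tool(
  series=[
    {"translation": [-0.4053,-0.4093,0.0267],"roll": 0.0556,"fingers": 0.085},
    {"translation": [-0.4053,-0.4093,0.0267],"roll": 0.0556,"fingers": 0.085},
    {"translation": [-0.4053,-0.4093,0.0267],"roll": 0.0556,"fingers": 0.085},
    {"translation": [-0.4053,-0.4093,0.0267],"roll": 0.0556,"fingers": 0.085},
    {"translation": [-0.4053,-0.4093,0.0267],"roll": 0.0556,"fingers": 0.085},
    {"translation": [-0.4053,-0.4093,0.0267],"roll": 0.0556,"fingers": 0.03},
    {"translation": [-0.4053,-0.4093,0.0267],"roll": 0.0556,"fingers": 0.03},
    {"translation": [-0.4053,-0.4093,0.0267],"roll": 0.0556,"fingers": 0.03},
    {"translation": [-0.728,-0.8867,0.076],"roll": 0.11,"fingers": 0.03},
    {"translation": [-0.728,-0.8867,0.076],"roll": 0.11,"fingers": 0.03},
    {"translation": [-0.728,-0.8867,0.076],"roll": 0.11,"fingers": 0.03},
    {"translation": [-0.728,-0.8867,0.076],"roll": 0.11,"fingers": 0.03},
  ],
  grip_force=40,
)

```text
clock: 2.2
eef_pos: [0.4516, 0.0616, 0.1628]
eef_rot: [0.861, 3.02, 0.002]
wrist_force: [2.4, 0.8, -0.3]
grip_width: 0.0301
grip_force: 0.0
```

```bash
python3 -c "
from h import *
from station import r
s=r.state();print(s['clock'],s['eef_pos'],s['joint_positions']); q=[.511,-.1925,0,1.015]; go(s,*rib(q),.14,1.015)"
```

```text
2.2 [0.4516 0.0616 0.1628] [-0.5765  0.1537  0.3381  2.1159 -0.0665  0.8803  0.8157]
go [-0.1844 -0.1866  0.0227] roll 0.03 tilt [ 0.0012  0.0007 -1.    ]
```

To row units: -0.187 m is -0.2493, -0.184 m is -0.2453.

Call:
drive_tool(
  series=[
    {"translation": [-0.2453,-0.2493,0.0307],"roll": 0,"fingers": 0.03},
    {"translation": [-0.2453,-0.2493,0.0307],"roll": 0,"fingers": 0.03},
    {"translation": [-0.2453,-0.2493,0.0307],"roll": 0,"fingers": 0.03},
    {"translation": [-0.2453,-0.2493,0.0307],"roll": 0,"fingers": 0.03},
    {"translation": [-0.2453,-0.2493,0.0307],"roll": 0,"fingers": 0.03},
    {"translation": [-0.2453,-0.2493,0.0307],"roll": 0,"fingers": 0.03},
    {"translation": [-0.2453,-0.2493,0.0307],"roll": 0,"fingers": 0.03},
    {"translation": [-0.2453,-0.2493,0.0307],"roll": 0,"fingers": 0.03},
    {"translation": [-0.2453,-0.2493,0.0307],"roll": 0,"fingers": 0.03},
  ],
)

```text
clock: 3.1
eef_pos: [0.509, -0.1903, 0.1394]
eef_rot: [-0.857, -3.022, -0.002]
wrist_force: [0.6, 0.5, 0.5]
grip_width: 0.03
grip_force: 0.0
```

```bash
python3 -c "
from h import *
from station import r
s=r.state();print(s['clock'],s['eef_pos'])
q=look(r,[('b',[.511,-.1925,0,1.015]),('bed_a',[.6015,-.1943,0,-.009])],'w1')
q=q[0][0]; go(s,*rib(q),.03,q[3])"
```

```text
3.1 [ 0.509  -0.1903  0.1394]
b [ 0.5143 -0.1934  0.      1.0094] 0.967 bbox [239. 131. 291. 219.]
bed_a [ 0.591  -0.1938  0.     -0.0333] 0.364 bbox [263. 215. 355. 294.]
go [-0.0062 -0.002   0.1094] roll 0.49 tilt [-0.0001  0.0012 -1.    ]
```

View pics/w1.png

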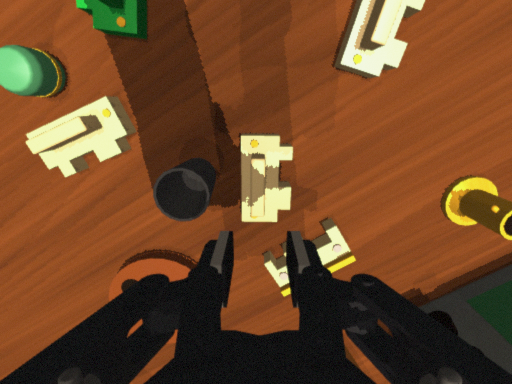

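To row units: 70 degrees is 0.7778.

Call:
drive_tool(
  series=[
    {"translation": [0,0,0],"roll": 0.7778,"fingers": 0.03},
    {"translation": [0,0,0],"roll": 0.7778,"fingers": 0.03},
    {"translation": [0,0,0],"roll": 0.7778,"fingers": 0.03},
    {"translation": [0,0,0],"roll": 0.7778,"fingers": 0.03},
    {"translation": [0,0,0],"roll": 0.7778,"fingers": 0.03},
    {"translation": [0,0,0],"roll": 0.7778,"fingers": 0.03},
    {"translation": [0,0,0],"roll": 0.7778,"fingers": 0.03},
    {"translation": [0,0,0],"roll": 0.7778,"fingers": 0.03},
    {"translation": [0,0,0],"roll": 0.7778,"fingers": 0.03},
    {"translation": [0,0,0],"roll": 0.7778,"fingers": 0.03},
  ],
)

```text
clock: 4.15
eef_pos: [0.5091, -0.1913, 0.1394]
eef_rot: [-2.434, -1.986, -0.0]
wrist_force: [-0.1, 0.0, -0.7]
grip_width: 0.0301
grip_force: 0.0
```

```bash
python3 -c "
from h import *
from station import r
s=r.state();print(s['clock'],s['eef_pos'])
q=look(r,[('b',[.511,-.1925,0,1.015]),('a',[.3695,-.327,0,-.16]),('c',[.435,-.016,0,.72])],'w2')
p1=np.array([.5143,-.1934]);p2=q[0][0][:2]; f1=1.0094+.0085
Rm=R.from_rotvec(s['eef_rot']).as_matrix(); f2=np.arctan2(Rm[1,1],Rm[0,1])
rot=lambda a:np.array([[np.cos(a),-np.sin(a)],[np.sin(a),np.cos(a)]])
b=np.linalg.solve(rot(f1)-rot(f2),p1-p2);print(f1,f2,'bias(phi frame)',b,'true',p1-rot(f1)@b)
go(s,.51,-.1925,.03,1.01)"
```

```text
4.15 [ 0.5091 -0.1913  0.1394]
b [ 0.5133 -0.1937  0.      1.0091] 0.971 bbox [212. 132. 309. 207.]
a [ 0.3709 -0.3284  0.     -0.1604] 0.33 bbox [149. 256. 205. 339.]
c [ 0.4362 -0.0166  0.      0.7359] 0.968 bbox [ 82.   0. 201.  66.]
1.0179 -0.20184585967779214 bias(phi frame) [-0.0001 -0.0009] true [ 0.5136 -0.1928]
go [-0.0011  0.0012  0.1094] roll -69.43 tilt [-0.0001  0.0004 -1.    ]
```

```bash
python3 -c "
from h import *
from station import r
go(r.state(),*rib([.5136,-.1928,0,1.009]),.03,1.009)"
```

```text
go [-0.0022  0.004   0.1095] roll -69.38 tilt [ 0.0001  0.0004 -1.    ]
```

To row units: 0.075 m is 0.1, 0.004 m is 0.0053, -69.4 degrees is -0.7711.

Call:
drive_tool(
  series=[
    {"translation": [-0.0027,0.0053,0],"roll": -0.7711,"fingers": 0.03},
    {"translation": [-0.0027,0.0053,0],"roll": -0.7711,"fingers": 0.03},
    {"translation": [-0.0027,0.0053,0],"roll": -0.7711,"fingers": 0.03},
    {"translation": [-0.0027,0.0053,0],"roll": -0.7711,"fingers": 0.03},
    {"translation": [-0.0027,0.0053,0],"roll": -0.7711,"fingers": 0.03},
    {"translation": [-0.0027,0.0053,0],"roll": -0.7711,"fingers": 0.03},
    {"translation": [-0.0027,0.0053,0],"roll": -0.7711,"fingers": 0.03},
    {"translation": [-0.0027,0.0053,0.0267],"roll": -0.7711,"fingers": 0.03},
    {"translation": [-0.0027,0.0053,0.0667],"roll": -0.7711,"fingers": 0.03},
    {"translation": [-0.0027,0.0053,0.1],"roll": -0.7711,"fingers": 0.03},
    {"translation": [-0.0027,0.0053,0.1],"roll": -0.7711,"fingers": 0.03},
  ],
)

```text
clock: 5.3
eef_pos: [0.51, -0.1942, 0.0619]
eef_rot: [-0.872, -3.012, -0.0]
wrist_force: [0.2, -0.6, 0.0]
grip_width: 0.0299
grip_force: 0.0
```

```bash
python3 -c "
from h import *
from station import r
s=r.state();print(s['eef_pos'],s['clock'])
q=look(r,[('b',[.5136,-.1928,0,1.01])],'w3')
go(s,*rib([.5136,-.1928,0,1.009]),.03,1.009); go(s,*rib(q[0][0]),.03,q[0][0][3])"
```

```text
[ 0.51   -0.1942  0.0619] 5.3
b [ 0.5142 -0.1934  0.      1.0089] 0.962 bbox [238. 140. 307. 254.]
go [-0.0025  0.0011  0.0319] roll -0.1 tilt [-0.0054  0.0016 -1.    ]
go [-0.0033  0.0009  0.0319] roll -0.09 tilt [-0.0054  0.0016 -1.    ]
```

To row units: 0.032 m is 0.0427, 0.015 m is 0.02.

Call:
drive_tool(
  series=[
    {"translation": [-0.004,0.0013,0.02],"roll": 0,"fingers": 0.03},
    {"translation": [-0.004,0.0013,0.0427],"roll": 0,"fingers": 0.03},
    {"translation": [-0.004,0.0013,0.0427],"roll": 0,"fingers": 0.03},
    {"translation": [-0.004,0.0013,0.0427],"roll": 0,"fingers": 0.03},
    {"translation": [-0.004,0.0013,0.0427],"roll": 0,"fingers": 0.0},
    {"translation": [-0.004,0.0013,0.0427],"roll": 0,"fingers": 0.0},
    {"translation": [-0.004,0.0013,0.0427],"roll": 0,"fingers": 0.0},
    {"translation": [-0.004,0.0013,0.0427],"roll": 0,"fingers": 0.0},
    {"translation": [-0.004,0.0013,0.0427],"roll": 0,"fingers": 0.0},
  ],
  grip_force=60,
)

```text
clock: 6.25
eef_pos: [0.5156, -0.196, 0.0326]
eef_rot: [0.877, 3.016, 0.0]
wrist_force: [-0.3, -0.5, 0.3]
grip_width: -0.0003
grip_force: 0.0
```

```bash
python3 -c "
from h import *
from station import r
s=r.state();print(s['eef_pos'],s['clock'],s['grip_width'],s['grip_force'],s['wrist_force'])
Rm=R.from_rotvec(s['eef_rot']).as_matrix();print(np.arctan2(Rm[1,1],Rm[0,1]),Rm[:,2])
q=look(r,[('b',[.5136,-.1928,0,1.01])],'w4')
go(s,.54,.06,.15,-.13)"
```

```text
[ 0.5156 -0.196   0.0326] 6.25 -0.00031230565986039254 0.0 [-0.3351 -0.4575  0.2569]
1.004838445621617 [ 0.0003 -0.     -1.    ]
b [ 0.5138 -0.1932  0.      1.0063] 0.787 bbox [231. 137. 312. 270.]
go [ 0.1167  0.2292 -0.1174] roll 65.02 tilt [ 0.0003 -0.     -1.    ]
```

View pics/w4.png

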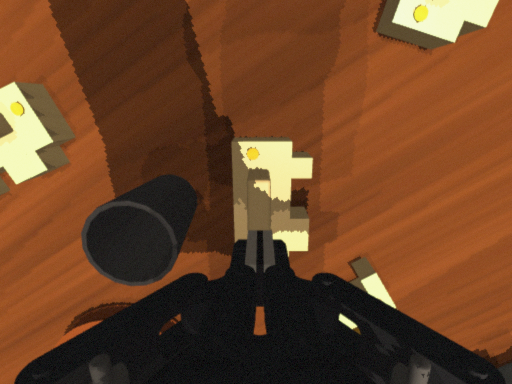

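```bash
python3 -c "
from h import *
from station import r
s=r.state();c=r.camera_params('wrist');Rm=R.from_rotvec(s['eef_rot']).as_matrix()
for d in (-.0,-.02,-.04,-.06,-.08): 
  print(d,proj(s['eef_pos'][None]+Rm[:,2]*d,c), proj(s['eef_pos'][None]+Rm[:,2]*d+Rm[:,0]*.011,c))
print(proj(place(M['b'][1],[.5138,-.1932,0,1.006]),c))
print(-c['view'][:3,:3].T@c['view'][:3,3]-s['eef_pos'])
"
```

```text
-0.0 [[259.6573 218.2301]] [[259.6588 203.203 ]]
-0.02 [[259.6614 231.1746]] [[259.6631 214.7185]]
-0.04 [[259.6665 247.3177]] [[259.6686 229.1431]]
-0.06 [[259.6731 268.0121]] [[259.6756 247.7381]]
-0.08 [[259.6818 295.4983]] [[259.6851 272.618 ]]
[[249.5628 247.0489]
 [247.9709 270.2985]
 [248.4849 168.4828]
 [246.5221 180.4931]
 [268.3459 247.029 ]
 [269.7336 270.2766]
 [269.0784 168.4572]
 [270.7528 180.4637]]
[-0.065   0.0413  0.1772]
```

```bash
python3 - <<'E'
from h import *
from station import r
s=r.state(); im=r.capture("scene")[...,::-1].copy(); c=r.camera_params("scene"); u=proj(s['eef_pos'][None],c)[0];print(u)
a=cv2.resize(im[170:280,100:260],(800,550),interpolation=cv2.INTER_CUBIC)
cv2.circle(a,tuple(int(v) for v in (u-[100,170]+.5)*5),4,(255,0,255),-1); cv2.imwrite("pics/s5.png",a)
look(r,[('a',[.371,-.3284,0,-.16]),('c',[.436,-.0166,0,.736])],None,(0,1,2,3))
E
```

```text
[183.0053 236.2593]
a [ 0.3711 -0.3284 -0.     -0.16  ] 0.971 bbox [  0.  81.  74. 207.]
c [ 0.4414  0.0055 -0.0246  0.6699] 0.893 bbox [375.   0. 511.  46.]
```

View pics/s5.png

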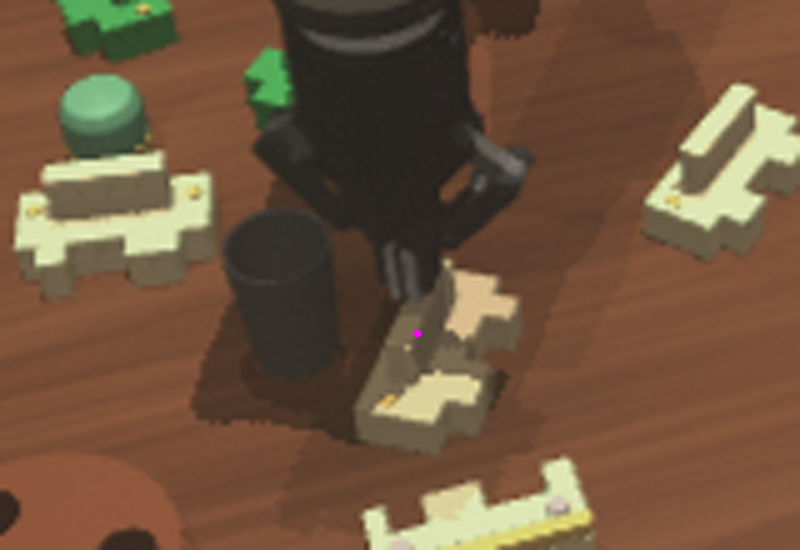

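To row units: 0.02 m is 0.0267, 0.014 m is 0.0187.

Call:
drive_tool(
  series=[
    {"translation": [0.004,-0.0007,-0.0133],"roll": 0,"fingers": 0.03},
    {"translation": [0.004,-0.0007,-0.0133],"roll": 0,"fingers": 0.03},
    {"translation": [0.004,-0.0007,-0.0133],"roll": 0,"fingers": 0.03},
    {"translation": [0.004,-0.0007,-0.0133],"roll": 0,"fingers": 0.03},
    {"translation": [0.004,-0.0007,0],"roll": 0,"fingers": 0.03},
    {"translation": [0.004,-0.0007,0.0107],"roll": 0,"fingers": 0.03},
    {"translation": [0.004,-0.0007,0.0187],"roll": 0,"fingers": 0.03},
    {"translation": [0.004,-0.0007,0.0267],"roll": 0,"fingers": 0.03},
    {"translation": [0.004,-0.0007,0.0267],"roll": 0,"fingers": 0.03},
  ],
)

```text
clock: 7.3
eef_pos: [0.5119, -0.1946, 0.0113]
eef_rot: [-0.877, -3.015, 0.0]
wrist_force: [-0.2, -0.4, 0.2]
grip_width: 0.0298
grip_force: 0.0
```

```bash
python3 - <<'E'
from h import *
from station import r
s=r.state(); print(s['eef_pos'],s['clock'],s['wrist_force'])
im=r.capture("scene")[...,::-1].copy(); w=r.capture("wrist")[...,::-1]
a=cv2.resize(im[190:270,140:220],(400,400),interpolation=cv2.INTER_CUBIC)
b=cv2.resize(w[120:320,160:360],(400,400),interpolation=cv2.INTER_CUBIC); cv2.imwrite("pics/s6.png",np.hstack([a,b]))
E
```

```text
[ 0.5119 -0.1946  0.0113] 7.3 [-0.2347 -0.4301  0.2036]
```

View pics/s6.png

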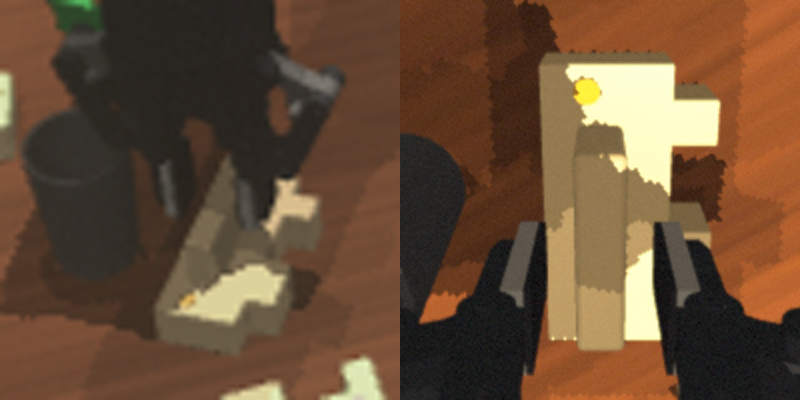

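To row units: 0.013 m is 0.0173, 0.01 m is 0.0133.

Call:
drive_tool(
  series=[
    {"translation": [0,0,0.008],"roll": 0,"fingers": 0.03},
    {"translation": [0,0,0.0133],"roll": 0,"fingers": 0.03},
    {"translation": [0,0,0.0173],"roll": 0,"fingers": 0.03},
    {"translation": [0,0,0.0173],"roll": 0,"fingers": 0.03},
    {"translation": [0,0,0.0173],"roll": 0,"fingers": 0.0},
    {"translation": [0,0,0.0173],"roll": 0,"fingers": 0.0},
    {"translation": [0,0,0.0173],"roll": 0,"fingers": 0.0},
    {"translation": [0,0,0.0173],"roll": 0,"fingers": 0.0},
  ],
  grip_force=60,
)

```text
clock: 8.2
eef_pos: [0.5128, -0.1949, -0.0004]
eef_rot: [0.877, 3.016, -0.0]
wrist_force: [-0.4, -0.4, 1.6]
grip_width: 0.013
grip_force: 59.3
```

```bash
python3 - <<'E'
from h import *
from station import r
s=r.state(); print(s['eef_pos'],s['clock'],s['wrist_force'],s['grip_width'])
Rm=R.from_rotvec(s['eef_rot']).as_matrix();print(np.arctan2(Rm[1,1],Rm[0,1]))
look(r,[('b',[.5136,-.1928,0,1.01])])
go(s,.53,.05,.13,-.13)
E
```

```text
[ 0.5128 -0.1949 -0.0004] 8.2 [-0.4192 -0.4374  1.6152] 0.012981099200401282
1.004690235769604
b [ 0.5139 -0.1932  0.      1.007 ] 0.821 bbox [227. 148. 324. 310.]
go [ 0.1168  0.2159 -0.1304] roll 65.01 tilt [ 0.0002 -0.0001 -1.    ]
```

To row units: 0.255 m is 0.34, 0.23 m is 0.3067, 65 degrees is 0.7222.

Call:
drive_tool(
  series=[
    {"translation": [0,0,-0.04],"roll": 0,"fingers": 0.0},
    {"translation": [0,0,-0.0933],"roll": 0,"fingers": 0.0},
    {"translation": [0,0,-0.1467],"roll": 0,"fingers": 0.0},
    {"translation": [0.0267,0.0667,-0.1733],"roll": 0.0889,"fingers": 0.0},
    {"translation": [0.0667,0.12,-0.1733],"roll": 0.1778,"fingers": 0.0},
    {"translation": [0.1067,0.1733,-0.1733],"roll": 0.2667,"fingers": 0.0},
    {"translation": [0.1333,0.2267,-0.1733],"roll": 0.3556,"fingers": 0.0},
    {"translation": [0.16,0.28,-0.1733],"roll": 0.4444,"fingers": 0.0},
    {"translation": [0.1733,0.3067,-0.1733],"roll": 0.5333,"fingers": 0.0},
    {"translation": [0.1733,0.34,-0.1733],"roll": 0.6222,"fingers": 0.0},
    {"translation": [0.1733,0.34,-0.1733],"roll": 0.7222,"fingers": 0.0},
    {"translation": [0.1733,0.34,-0.1733],"roll": 0.7222,"fingers": 0.0},
  ],
)

```text
clock: 9.45
eef_pos: [0.5392, 0.0911, 0.1288]
eef_rot: [-2.36, -2.073, 0.002]
wrist_force: [-0.4, -0.6, -2.2]
grip_width: 0.0129
grip_force: 59.4
```

```bash
python3 - <<'E'
from h import *
from station import r
s=r.state(); print(s['eef_pos'],s['clock'],s['wrist_force'],s['grip_width'])
q=look(r,[('bed_b',[.591,.1925,0,-.132])],'w7')[0][0]
def at(x): return q[0]+x*np.cos(q[3]),q[1]+x*np.sin(q[3])
go(s,*at(-.070),.03,q[3])
E
```

```text
[0.5392 0.0911 0.1288] 9.45 [-0.3974 -0.6044 -2.1967] 0.012907281725584188
bed_b [ 0.5908  0.1911  0.     -0.1309] 0.942 bbox [295.   3. 359. 121.]
go [ 0.106  -0.0316  0.0987] roll 0.1 tilt [-0.0012 -0.001  -1.    ]
```

View pics/w7.png

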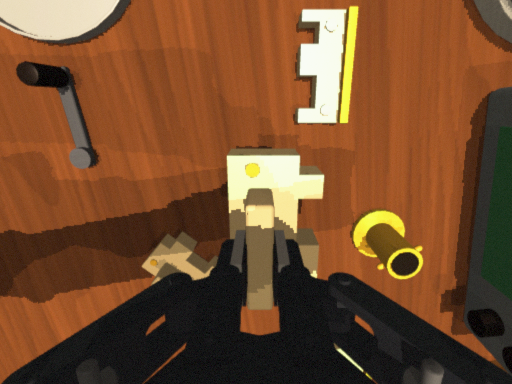

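To row units: 0.106 m is 0.1413, 0.07 m is 0.0933.

Call:
drive_tool(
  series=[
    {"translation": [0.04,-0.0427,0],"roll": 0,"fingers": 0.0},
    {"translation": [0.0933,-0.0427,0.0267],"roll": 0,"fingers": 0.0},
    {"translation": [0.1413,-0.0427,0.0667],"roll": 0,"fingers": 0.0},
    {"translation": [0.1413,-0.0427,0.12],"roll": 0,"fingers": 0.0},
    {"translation": [0.1413,-0.0427,0.1333],"roll": 0,"fingers": 0.0},
    {"translation": [0.1413,-0.0427,0.1333],"roll": 0,"fingers": 0.0},
    {"translation": [0.1413,-0.0427,0.1333],"roll": 0,"fingers": 0.0},
    {"translation": [0.1413,-0.0427,0.1333],"roll": 0,"fingers": 0.0},
  ],
)

```text
clock: 10.3
eef_pos: [0.5233, 0.1987, 0.0314]
eef_rot: [2.362, 2.071, 0.005]
wrist_force: [1.0, 0.8, -3.3]
grip_width: 0.0126
grip_force: 59.7
```

```bash
cat >> h.py <<'E'
def pre(r,m,bm,q,dx=.002,dz=0.):
    """relative check before insertion: overlay held half and bed models on the wrist view"""
    s=r.state(); Rm=R.from_rotvec(s["eef_rot"]).as_matrix(); phi=np.arctan2(Rm[1,1],Rm[0,1]); e=s["eef_pos"]
    cam=r.camera_params("wrist"); im=r.capture("wrist")[...,::-1].copy(); im=cv2.resize(im,None,fx=2,fy=2,interpolation=cv2.INTER_CUBIC)
    h=[e[0]+dx*np.cos(phi),e[1]+dx*np.sin(phi),e[2]-dz,phi]
    for mm,qq,c in((m,h,(255,0,0)),(bm,q,(0,0,255))):
        for b in M[mm]:
            u=proj(place(b,qq),cam); top=u[[1,3,7,5]]
            cv2.polylines(im,[np.round((top*2+.5)*8).astype(np.int32)],True,c,1,cv2.LINE_AA,3)
    c=np.cos(q[3]),np.sin(q[3]); d=np.array(h[:2])-q[:2]; print("t",s["clock"],e,"half in bed",d@c,d@(-c[1],c[0]),phi-q[3],"F",s["wrist_force"],s["grip_width"])
    return im,s
E
python3 - <<'E'
from h import *
from station import r
q=[.5908,.1911,0,-.1309]
im,s=pre(r,'b','bed_b',q); cv2.imwrite("pics/p8.png",im[0:600,224:1024])
look(r,[('bed_b',q)])
E
```

```text
t 10.3 [0.5233 0.1987 0.0314] half in bed -0.06592469502816756 -0.0013127663941000208 -0.00023934107723547204 F [ 0.9872  0.8345 -3.2996] 0.012601475730343167
bed_b [ 0.5907  0.19    0.     -0.125 ] 0.778 bbox [339. 141. 440. 280.]
```

View pics/p8.png

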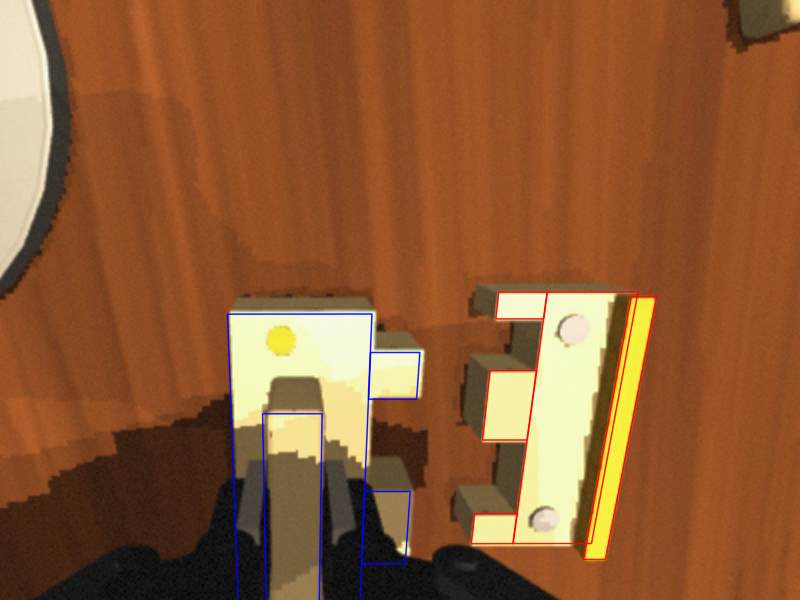

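To row units: 0.0305 m is 0.0407, 0.03 m is 0.04.

Call:
drive_tool(
  series=[
    {"translation": [0.002,0,0.0133],"roll": 0,"fingers": 0.0},
    {"translation": [0.002,0,0.0293],"roll": 0,"fingers": 0.0},
    {"translation": [0.002,0.0067,0.0373],"roll": 0,"fingers": 0.0},
    {"translation": [0.002,0.02,0.04],"roll": 0,"fingers": 0.0},
    {"translation": [0.002,0.032,0.0407],"roll": 0,"fingers": 0.0},
    {"translation": [0.002,0.0373,0.0407],"roll": 0,"fingers": 0.0},
    {"translation": [0.002,0.0373,0.0407],"roll": 0,"fingers": 0.0},
    {"translation": [0.002,0.0373,0.0407],"roll": 0,"fingers": 0.0},
  ],
)

```text
clock: 11.2
eef_pos: [0.5499, 0.1978, -0.0005]
eef_rot: [-2.359, -2.072, -0.0]
wrist_force: [-4.9, 1.1, 10.9]
grip_width: 0.0127
grip_force: 62.0
```

```bash
python3 - <<'E'
from h import *
from station import r
q=[.5908,.1911,0,-.1309]
im,s=pre(r,'b','bed_b',q); cv2.imwrite("pics/p9.png",im[100:700,224:1024])
E
```

```text
t 11.2 [ 0.5499  0.1978 -0.0005] half in bed -0.03947204619160313 0.001306042819942419 0.001249042744751544 F [-4.9292  1.1116 10.876 ] 0.012664697050881876
```

To row units: 0.0205 m is 0.0273, 0.01 m is 0.0133.

Call:
drive_tool(
  series=[
    {"translation": [-0.0016,0,-0.0007],"roll": 0,"fingers": 0.0},
    {"translation": [-0.0016,0.0067,-0.0007],"roll": 0,"fingers": 0.0},
    {"translation": [-0.0016,0.0133,-0.0007],"roll": 0,"fingers": 0.0},
    {"translation": [-0.0016,0.0187,-0.0007],"roll": 0,"fingers": 0.0},
    {"translation": [-0.0016,0.0227,-0.0007],"roll": 0,"fingers": 0.0},
    {"translation": [-0.0016,0.0253,-0.0007],"roll": 0,"fingers": 0.0},
    {"translation": [-0.0016,0.0273,-0.0007],"roll": 0,"fingers": 0.0},
    {"translation": [-0.0016,0.0273,-0.0007],"roll": 0,"fingers": 0.0},
  ],
)

```text
clock: 12.05
eef_pos: [0.5675, 0.1938, -0.0005]
eef_rot: [-2.357, -2.07, 0.006]
wrist_force: [-10.5, 0.7, 15.4]
grip_width: 0.0125
grip_force: 62.5
```

```bash
python3 - <<'E'
from h import *
from station import r
q=[.5908,.1911,0,-.1309]
im,s=pre(r,'b','bed_b',q); cv2.imwrite("pics/p9.png",im[100:700,224:1024])
E
```

```text
t 12.05 [ 0.5675  0.1938 -0.0005] half in bed -0.021499277617236853 -0.0003242811864289179 0.001600404418832635 F [-10.5189   0.6813  15.3815] 0.01253928208062333
```

View pics/p9.png

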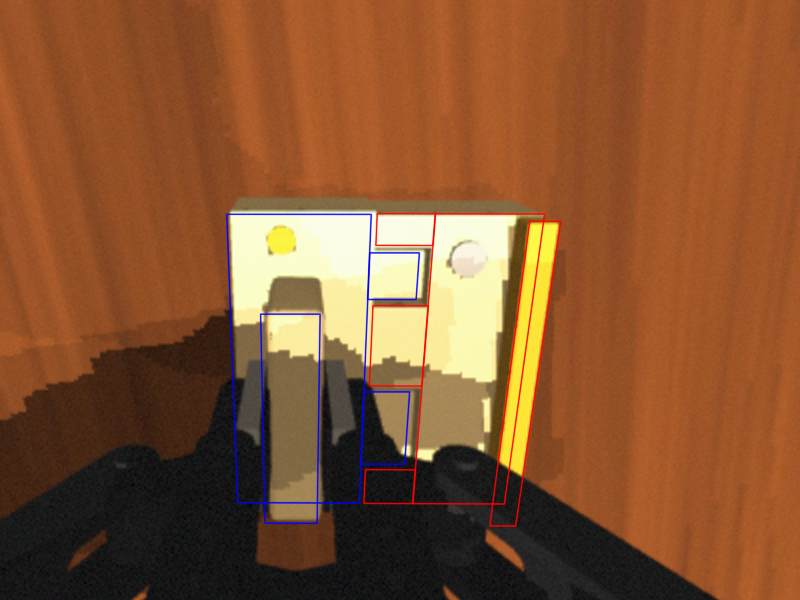

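To row units: 0.003 m is 0.004, -0.0005 m is -0.0007.

Call:
drive_tool(
  series=[
    {"translation": [0,0.0027,-0.0007],"roll": 0,"fingers": 0.0},
    {"translation": [0,0.004,-0.0007],"roll": 0,"fingers": 0.0},
    {"translation": [0,0.004,-0.0007],"roll": 0,"fingers": 0.0},
  ],
)

```text
clock: 12.4
eef_pos: [0.5673, 0.1939, -0.0005]
eef_rot: [-2.353, -2.068, 0.012]
wrist_force: [-17.9, 1.3, 18.6]
grip_width: 0.0127
grip_force: 63.2
```

To row units: 0.002 m is 0.0027.

Call:
drive_tool(
  series=[
    {"translation": [0,0.0027,0],"roll": 0,"fingers": 0.0},
    {"translation": [0,0.0027,0],"roll": 0,"fingers": 0.0},
    {"translation": [0,0.0027,0],"roll": 0,"fingers": 0.0},
  ],
)

```text
clock: 12.7
eef_pos: [0.5672, 0.1939, -0.0005]
eef_rot: [-2.351, -2.067, 0.016]
wrist_force: [-23.8, 2.8, 26.4]
grip_width: 0.0129
grip_force: 64.2
```

To row units: -0.135 m is -0.18, -0.13 m is -0.1733, 1.5 degrees is 0.0167.

Call:
drive_tool(
  series=[
    {"translation": [0,-0.0053,0],"roll": 0,"fingers": 0.0},
    {"translation": [0,-0.0067,0],"roll": 0,"fingers": 0.0},
    {"translation": [0,-0.0067,0],"roll": 0,"fingers": 0.03},
    {"translation": [0,-0.0067,0],"roll": 0,"fingers": 0.03},
    {"translation": [0,-0.0067,0],"roll": 0,"fingers": 0.03},
    {"translation": [0,-0.008,-0.0133],"roll": 0,"fingers": 0.03},
    {"translation": [0,-0.008,-0.0667],"roll": 0,"fingers": 0.03},
    {"translation": [0,-0.008,-0.12],"roll": 0,"fingers": 0.03},
    {"translation": [0,-0.008,-0.1733],"roll": 0,"fingers": 0.03},
    {"translation": [-0.0533,-0.0213,-0.1733],"roll": 0,"fingers": 0.03},
    {"translation": [-0.12,-0.0347,-0.1733],"roll": 0,"fingers": 0.03},
    {"translation": [-0.18,-0.048,-0.1733],"roll": 0.0167,"fingers": 0.03},
  ],
)

```text
clock: 13.9
eef_pos: [0.5215, 0.0619, 0.131]
eef_rot: [2.387, 2.041, 0.003]
wrist_force: [1.6, -0.3, 0.7]
grip_width: 0.0299
grip_force: 0.0
```

```bash
python3 - <<'E'
from h import *
from station import r
s=r.state(); print(s['clock'],s['eef_pos'],s['wrist_force'])
look(r,[('bed_b',[.5908,.1911,0,-.1309]),('b',[.571,.1937,0,-.1309])],'w10')
go(s,*rib([.3711,-.3284,0,-.160]),.09,-.160)
E
```

```text
13.9 [0.5215 0.0619 0.131 ] [ 1.5712 -0.3228  0.6949]
bed_b [ 0.5803  0.1925  0.     -0.137 ] 0.859 bbox [306.   0. 372.  88.]
b [ 0.5793  0.1922  0.     -0.1578] 0.723 bbox [266.   0. 329.  89.]
go [-0.4089 -0.09    0.0406] roll 0.24 tilt [ 0.0017  0.0005 -1.    ]
```

To row units: -0.407 m is -0.5427, -0.09 m is -0.12.

Call:
drive_tool(
  series=[
    {"translation": [-0.0653,-0.0133,0],"roll": 0,"fingers": 0.03},
    {"translation": [-0.1307,-0.0267,0],"roll": 0,"fingers": 0.03},
    {"translation": [-0.196,-0.04,0],"roll": 0,"fingers": 0.03},
    {"translation": [-0.26,-0.0533,0],"roll": 0,"fingers": 0.03},
    {"translation": [-0.324,-0.0667,0],"roll": 0,"fingers": 0.03},
    {"translation": [-0.388,-0.08,0],"roll": 0,"fingers": 0.03},
    {"translation": [-0.452,-0.0933,0.0133],"roll": 0,"fingers": 0.03},
    {"translation": [-0.5067,-0.1093,0.0267],"roll": 0,"fingers": 0.03},
    {"translation": [-0.536,-0.1173,0.0467],"roll": 0,"fingers": 0.03},
    {"translation": [-0.5427,-0.12,0.0533],"roll": 0,"fingers": 0.03},
    {"translation": [-0.5427,-0.12,0.0533],"roll": 0,"fingers": 0.03},
    {"translation": [-0.5427,-0.12,0.0533],"roll": 0,"fingers": 0.03},
  ],
)

```text
clock: 15.15
eef_pos: [0.3705, -0.3235, 0.0903]
eef_rot: [-2.386, -2.043, -0.001]
wrist_force: [0.5, -0.4, 0.4]
grip_width: 0.03
grip_force: 0.0
```

```bash
python3 - <<'E'
from h import *
from station import r
s=r.state(); print(s['clock'],s['eef_pos'],s['wrist_force'])
q=look(r,[('a',[.3711,-.3284,0,-.160])],'w11')[0][0]
go(s,*rib(q),.0,q[3])
E
```

```text
15.15 [ 0.3705 -0.3235  0.0903] [ 0.4699 -0.3637  0.359 ]
a [ 0.372  -0.3278  0.     -0.1554] 0.94 bbox [237. 139. 298. 242.]
go [-0.004   0.0001  0.0903] roll 0.05 tilt [ 0.0004  0.0006 -1.    ]
```

To row units: 0.09 m is 0.12, 0.05 m is 0.0667.

Call:
drive_tool(
  series=[
    {"translation": [-0.0053,0,0.0267],"roll": 0,"fingers": 0.03},
    {"translation": [-0.0053,0,0.0667],"roll": 0,"fingers": 0.03},
    {"translation": [-0.0053,0,0.1],"roll": 0,"fingers": 0.03},
    {"translation": [-0.0053,0,0.1173],"roll": 0,"fingers": 0.03},
    {"translation": [-0.0053,0,0.12],"roll": 0,"fingers": 0.03},
    {"translation": [-0.0053,0,0.12],"roll": 0,"fingers": 0.03},
    {"translation": [-0.0053,0,0.12],"roll": 0,"fingers": 0.0},
    {"translation": [-0.0053,0,0.12],"roll": 0,"fingers": 0.0},
    {"translation": [-0.0053,0,0.12],"roll": 0,"fingers": 0.0},
    {"translation": [-0.0053,0,0.12],"roll": 0,"fingers": 0.0},
  ],
  grip_force=60,
)

```text
clock: 16.2
eef_pos: [0.37, -0.329, 0.0012]
eef_rot: [2.386, 2.041, 0.002]
wrist_force: [-0.7, 1.8, 7.3]
grip_width: 0.0124
grip_force: 60.0
```

```bash
python3 - <<'E'
from h import *
from station import r
s=r.state(); print(s['clock'],s['eef_pos'],s['wrist_force'],s['grip_width'])
q=look(r,[('a',[.3711,-.3284,0,-.160])])[0][0]
Rm=R.from_rotvec(s['eef_rot']).as_matrix();phi=np.arctan2(Rm[1,1],Rm[0,1]);d=q[:2]-s['eef_pos'][:2]
print(phi,d@(np.cos(phi),np.sin(phi)),d@(-np.sin(phi),np.cos(phi)))
go(s,.53,-.28,.13,-.01)
E
```

```text
16.2 [ 0.37   -0.329   0.0012] [-0.6682  1.7544  7.3104] 0.012444290943055013
a [ 0.373  -0.3282  0.     -0.1606] 0.784 bbox [224. 148. 319. 308.]
-0.15579213115163723 0.002842733072820167 0.001229403366031168
go [ 0.0732  0.1508 -0.1285] roll -8.35 tilt [ 0.0022 -0.0007 -1.    ]
```

To row units: 0.165 m is 0.22, -0.13 m is -0.1733, -8.4 degrees is -0.0933.

Call:
drive_tool(
  series=[
    {"translation": [0,0,-0.04],"roll": 0,"fingers": 0.0},
    {"translation": [0,0,-0.0933],"roll": 0,"fingers": 0.0},
    {"translation": [0,0,-0.1467],"roll": 0,"fingers": 0.0},
    {"translation": [0.0133,0.0533,-0.1733],"roll": -0.0444,"fingers": 0.0},
    {"translation": [0.04,0.1133,-0.1733],"roll": -0.0889,"fingers": 0.0},
    {"translation": [0.0667,0.1667,-0.1733],"roll": -0.0933,"fingers": 0.0},
    {"translation": [0.08,0.2133,-0.1733],"roll": -0.0933,"fingers": 0.0},
    {"translation": [0.08,0.22,-0.1733],"roll": -0.0933,"fingers": 0.0},
    {"translation": [0.08,0.22,-0.1733],"roll": -0.0933,"fingers": 0.0},
    {"translation": [0.08,0.22,-0.1733],"roll": -0.0933,"fingers": 0.0},
  ],
)

```text
clock: 17.25
eef_pos: [0.5394, -0.2955, 0.1298]
eef_rot: [-2.233, -2.208, 0.002]
wrist_force: [-1.3, 0.3, -2.3]
grip_width: 0.0127
grip_force: 59.5
```

```bash
python3 - <<'E'
from h import *
from station import r
s=r.state(); print(s['clock'],s['eef_pos'],s['wrist_force'],s['grip_width'])
q=look(r,[('bed_a',[.604,-.1945,0,-.009])],'w12')[0][0]
x=-.064; go(s,q[0]+x*np.cos(q[3]),q[1]+x*np.sin(q[3])-.0008,.03,q[3])
E
```

```text
17.25 [ 0.5394 -0.2955  0.1298] [-1.3052  0.3403 -2.3148] 0.012651119730317593
bed_a [ 0.5943 -0.1945  0.     -0.019 ] 0.687 bbox [318.  11. 387. 127.]
go [ 0.1013 -0.0101  0.0998] roll 0.46 tilt [-0.0015  0.     -1.    ]
```

```bash
python3 - <<'E'
from h import *
from station import r
cam=r.camera_params("wrist"); im=r.capture("wrist")
h=cv2.cvtColor(im,cv2.COLOR_RGB2LAB).astype(int)
q=[.604,-.1945,0,-.009]; s=sil('bed_a',q,cam,(0,0,512,384))>.9; s=cv2.erode(s.astype(np.uint8),np.ones((3,3)))>0
print("inside L,a,b pct",[np.percentile(h[...,k][s],[2,10,25,50,75,90,98]) for k in range(3)])
ring=(cv2.dilate(s.astype(np.uint8),np.ones((15,15)))>0)&~(cv2.dilate(s.astype(np.uint8),np.ones((7,7)))>0)
print("ring",[np.percentile(h[...,k][ring],[2,10,25,50,75,90,98]) for k in range(3)])
for L,a in((85,135),(50,135),(35,137),(50,140)):
    m=(((h[...,1]<a)&(h[...,0]>L))).astype(np.uint8); m[:, :300]=0; m[140:]=0; m[:,400:]=0
    n,l,st,_=cv2.connectedComponentsWithStats(m); i=1+np.argmax(st[1:,4]); mk=(l==i).astype(np.uint8)
    print(L,a,st[i],fit('bed_a',[(cam,mk)],q,step=(.004,.004,.004,.05)))
b=im[5:135:3,310:395:2]; 
for row in ((h[5:135:4,312:395:2,1]<135)*1+ (h[5:135:4,312:395:2,0]>85)*2): print("".join(".abX"[v] for v in row))
E
```

```text
inside L,a,b pct [array([ 76.  ,  84.  , 236.75, 246.  , 247.  , 247.  , 247.  ]), array([107., 109., 121., 122., 123., 131., 135.]), array([136., 137., 139., 141., 154., 207., 208.])]
ring [array([ 58.  ,  93.  ,  96.  ,  99.  , 105.  , 109.  , 113.34]), array([143., 150., 151., 153., 154., 155., 156.]), array([150., 160., 162., 163., 165., 167., 168.])]
85 135 [ 323   15   52  113 3962] (array([ 0.5943, -0.1944,  0.    , -0.0158]), np.float64(0.6869636423190305))
50 135 [ 319   12   68  116 5632] (array([ 0.604 , -0.1951,  0.    , -0.0036]), np.float64(0.9480204857938245))
35 137 [ 319   12   68  116 5789] (array([ 0.604 , -0.1951,  0.    , -0.0063]), np.float64(0.9686576178518072))
50 140 [ 319   12   69  116 5932] (array([ 0.6041, -0.1953,  0.    , -0.0035]), np.float64(0.9720026833818998))
bbbbbbbbbbbbbbbbbbbbbbbbbbbbbbbbbbbbbbbbbb
bbbbbbbbbbbbbbbbbbbbbbbbbbbbbbbbbbbbbbbbbb
bbbbbbbbbbbbbbbbbbbbbbbbbbbbbbbbbXXXXXbbbb
bbbbbbbbbXXXXXXXXXXXXXXXXXXXXXXX.XXXXbbbbb
bbbbbbbaaXXXXXXXXXXXXXXXXXXXXXXabXXXXbbbbb
bbbbbb.aaXXXXXXXXXXXXXXXXXXXXXX.XXXXXbbbbb
bbbbb.aaXXXXXXXXXXXXXXXXXXXXXXXaXXXX
[... 424 characters left out ...]
XXXXXbbbbbbb
bbbbbaaXXXXXXXXXXXXXXXXXXXXXX.XXXXbbbbbbbb
bbbb.aaXXXXXXXXXXXXXXXXXXXXXXbXXXXbbbbbbbb
bbbb.aaXXXXXXXXXXXXXXXXXXXXXaXXXXXbbbbbbbb
bbbb.aaXXXXXXXXXXXXXXXXXXXXX.XXXXXbbbbbbbb
bbbb.aaXXXXXXXXXXXXXXXXXXXXX.XXXXbbbbbb.bb
bbbb.aXXXXXXXXXXXXXXXXXXXXXX.XXXXbbbbbbbbb
bbbb..aXXXXXXXXXXXXXXXXXXXXabXXXXbbbbbbbbb
bbbb........aaaXXXXXXXXXXXXaXXXXXbbbbbbbbb
bbbbbbbbbbb.aaXXXXXXXXXXXXXaXXXXbbbbbbbbbb
bbbbbbbbbb..aaXXXXXXXXXXXXX.XXXXbbbbbbbbbb
bbbbbbbbbb..aaXXXXXXXXXXXXXbXXXXbbbbbbbbbb
bbbbaaXXXXXXXXXXXXXXXXXXXXaXXXXXbbbbbbbbbb
bbb.aaXXXXXXXXXXXXXXXXXXXXaXXXXXbbbbbbbbbb
bbb..aXXXXXXXXXXXXXXXXXXXX.XXXXbbbbbbbbbbb
bbbbbbbbbbbbbbbbbbbbbbbbbbbbbbbbbbbbbbbbbb
bbbbbbbbbbbbbbbbbbbbbbbbbbbbbbbbbbbbbbbbbb
```

```bash
sed -i 's/<135)&(h\[...,0\]>85)/<140)\&(h[...,0]>50)/' h.py; grep -n "<140" h.py; python3 - <<'E'
from h import *
from station import r
s=r.state(); go(s,.604-.064,-.1952+.0003-.0008,.03,-.004)
E
```

```text
48:    m[s]=((h[...,1]<140)&(h[...,0]>50))[s]
go [ 0.0999 -0.0005  0.1001] roll -0.44 tilt [-0.0008  0.0003 -1.    ]
```

To row units: 0.1 m is 0.1333, 0.03 m is 0.04, -0.4 degrees is -0.0044.

Call:
drive_tool(
  series=[
    {"translation": [0.04,0,0],"roll": 0,"fingers": 0.0},
    {"translation": [0.0933,0,0],"roll": -0.0044,"fingers": 0.0},
    {"translation": [0.1333,0,0.0267],"roll": -0.0044,"fingers": 0.0},
    {"translation": [0.1333,0,0.08],"roll": -0.0044,"fingers": 0.0},
    {"translation": [0.1333,0,0.1333],"roll": -0.0044,"fingers": 0.0},
    {"translation": [0.1333,0,0.1333],"roll": -0.0044,"fingers": 0.0},
    {"translation": [0.1333,0,0.1333],"roll": -0.0044,"fingers": 0.0},
    {"translation": [0.1333,0,0.1333],"roll": -0.0044,"fingers": 0.0},
    {"translation": [0.1333,0,0.1333],"roll": -0.0044,"fingers": 0.0},
  ],
)

```text
clock: 18.25
eef_pos: [0.5436, -0.1958, 0.0321]
eef_rot: [2.223, 2.216, 0.003]
wrist_force: [0.2, 0.7, -2.0]
grip_width: 0.0124
grip_force: 59.5
```

```bash
python3 - <<'E'
from h import *
from station import r
q=[.604,-.1952,0,-.004]
im,s=pre(r,'a','bed_a',q,.0025,.001); cv2.imwrite("pics/p13.png",im[0:600,224:1024])
E
```

```text
t 18.25 [ 0.5436 -0.1958  0.0321] half in bed -0.057940546139053986 -0.0008890511002180173 0.000833584276343848 F [ 0.2033  0.7048 -1.9983] 0.012394637116496403
```

View pics/p13.png

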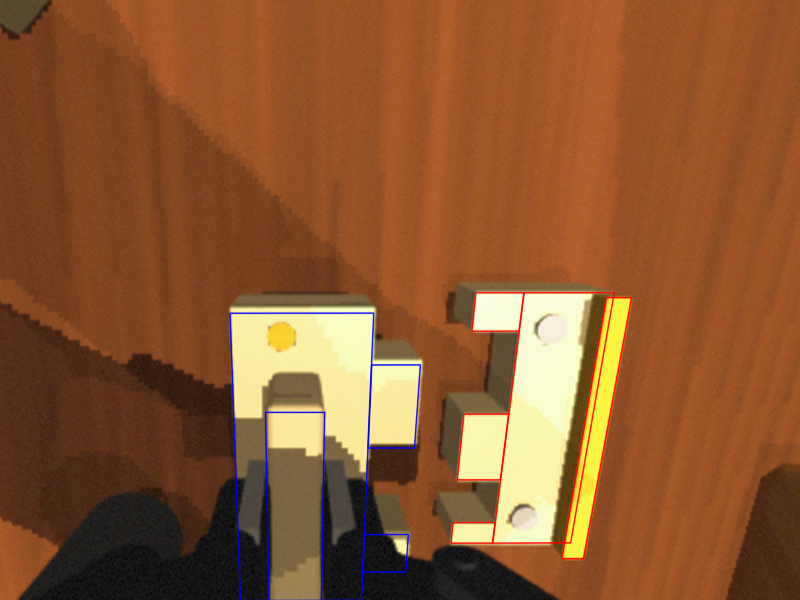

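To row units: 0.03 m is 0.04, -0.0005 m is -0.0007.

Call:
drive_tool(
  series=[
    {"translation": [-0.0007,0,0.0133],"roll": 0,"fingers": 0.0},
    {"translation": [-0.0007,0,0.0293],"roll": 0,"fingers": 0.0},
    {"translation": [-0.0007,0.0067,0.0373],"roll": 0,"fingers": 0.0},
    {"translation": [-0.0007,0.016,0.0393],"roll": 0,"fingers": 0.0},
    {"translation": [-0.0007,0.024,0.04],"roll": 0,"fingers": 0.0},
    {"translation": [-0.0007,0.024,0.04],"roll": 0,"fingers": 0.0},
    {"translation": [-0.0007,0.024,0.04],"roll": 0,"fingers": 0.0},
  ],
)

```text
clock: 19.0
eef_pos: [0.5596, -0.1966, 0.0008]
eef_rot: [-2.225, -2.217, 0.001]
wrist_force: [-7.6, 1.4, 14.9]
grip_width: 0.013
grip_force: 62.9
```

```bash
python3 - <<'E'
from h import *
from station import r
im,s=pre(r,'a','bed_a',[.604,-.1952,0,-.004],.0025,.001)
E
```

```text
t 19.0 [ 0.5596 -0.1966  0.0008] half in bed -0.04191852119236927 -0.0016102840489422858 0.00026097631335096627 F [-7.5654  1.4488 14.9054] 0.012985750951996538
```

To row units: 0.0225 m is 0.03, -0.0008 m is -0.0011.

Call:
drive_tool(
  series=[
    {"translation": [0,0.0067,-0.0007],"roll": 0,"fingers": 0.0},
    {"translation": [0,0.0133,-0.0011],"roll": 0,"fingers": 0.0},
    {"translation": [0,0.0187,-0.0011],"roll": 0,"fingers": 0.0},
    {"translation": [0,0.024,-0.0011],"roll": 0,"fingers": 0.0},
    {"translation": [0,0.0267,-0.0011],"roll": 0,"fingers": 0.0},
    {"translation": [0,0.0287,-0.0011],"roll": 0,"fingers": 0.0},
    {"translation": [0,0.03,-0.0011],"roll": 0,"fingers": 0.0},
    {"translation": [0,0.03,-0.0011],"roll": 0,"fingers": 0.0},
  ],
)

```text
clock: 19.85
eef_pos: [0.581, -0.1962, 0.0008]
eef_rot: [-2.224, -2.215, 0.003]
wrist_force: [-7.0, 1.6, 10.7]
grip_width: 0.0124
grip_force: 62.4
```

To row units: 0.003 m is 0.004, 0.002 m is 0.0027.

Call:
drive_tool(
  series=[
    {"translation": [0,0.0027,-0.0004],"roll": 0,"fingers": 0.0},
    {"translation": [0,0.004,-0.0004],"roll": 0,"fingers": 0.0},
    {"translation": [0,0.004,-0.0004],"roll": 0,"fingers": 0.0},
  ],
)

```text
clock: 20.15
eef_pos: [0.5809, -0.196, 0.0009]
eef_rot: [-2.221, -2.211, 0.006]
wrist_force: [-15.4, 1.5, 16.7]
grip_width: 0.0126
grip_force: 63.2
```

To row units: 0.002 m is 0.0027.

Call:
drive_tool(
  series=[
    {"translation": [0,0.0027,0],"roll": 0,"fingers": 0.0},
    {"translation": [0,0.0027,0],"roll": 0,"fingers": 0.0},
    {"translation": [0,0.0027,0],"roll": 0,"fingers": 0.0},
  ],
)

```text
clock: 20.45
eef_pos: [0.5808, -0.196, 0.0009]
eef_rot: [-2.22, -2.208, 0.009]
wrist_force: [-21.4, 3.0, 22.7]
grip_width: 0.0124
grip_force: 64.0
```

```bash
python3 - <<'E'
from h import *
from station import r
im,s=pre(r,'a','bed_a',[.604,-.1952,0,-.004],.0025,.001)
E
```

```text
t 20.45 [ 0.5808 -0.196   0.0009] half in bed -0.02068492046642868 -0.0009451541018046987 -0.0010191176278656205 F [-21.4388   2.9933  22.7216] 0.01236524965008077
```

To row units: -0.11 m is -0.1467, -0.09 m is -0.12, -32 degrees is -0.3556.

Call:
drive_tool(
  series=[
    {"translation": [0,-0.0053,0],"roll": 0,"fingers": 0.0},
    {"translation": [0,-0.0067,0],"roll": 0,"fingers": 0.0},
    {"translation": [0,-0.0067,0],"roll": 0,"fingers": 0.03},
    {"translation": [0,-0.0067,0],"roll": 0,"fingers": 0.03},
    {"translation": [0,-0.0067,0],"roll": 0,"fingers": 0.03},
    {"translation": [0,-0.008,-0.0133],"roll": 0,"fingers": 0.03},
    {"translation": [0,-0.008,-0.0667],"roll": 0,"fingers": 0.03},
    {"translation": [0,-0.008,-0.12],"roll": 0,"fingers": 0.03},
    {"translation": [0.0133,-0.0213,-0.1467],"roll": -0.0889,"fingers": 0.03},
    {"translation": [0.0533,-0.0613,-0.1467],"roll": -0.1778,"fingers": 0.03},
    {"translation": [0.0933,-0.1013,-0.1467],"roll": -0.2667,"fingers": 0.03},
    {"translation": [0.1333,-0.1333,-0.1467],"roll": -0.3556,"fingers": 0.03},
  ],
)

```text
clock: 21.7
eef_pos: [0.4865, -0.0945, 0.1117]
eef_rot: [1.519, 2.749, 0.001]
wrist_force: [0.4, 1.0, -0.1]
grip_width: 0.0303
grip_force: 0.0
```

```bash
python3 - <<'E'
from h import *
from station import r
s=r.state(); print(s['clock'],s['eef_pos'])
go(s,*rib([.4362,-.0166,0,.736]),.1,.736)
E
```

```text
21.7 [ 0.4865 -0.0945  0.1117]
go [ 0.0924 -0.0031  0.0117] roll -10.02 tilt [ 0.0007  0.0003 -1.    ]
```

To row units: 0.092 m is 0.1227, 0.08 m is 0.1067, -10 degrees is -0.1111.

Call:
drive_tool(
  series=[
    {"translation": [0.0533,-0.004,0],"roll": -0.0556,"fingers": 0.03},
    {"translation": [0.1067,-0.004,0.0133],"roll": -0.1111,"fingers": 0.03},
    {"translation": [0.1227,-0.004,0.016],"roll": -0.1111,"fingers": 0.03},
    {"translation": [0.1227,-0.004,0.016],"roll": -0.1111,"fingers": 0.03},
    {"translation": [0.1227,-0.004,0.016],"roll": -0.1111,"fingers": 0.03},
    {"translation": [0.1227,-0.004,0.016],"roll": -0.1111,"fingers": 0.03},
  ],
)

```text
clock: 22.3
eef_pos: [0.4381, -0.02, 0.0996]
eef_rot: [1.284, 2.865, 0.0]
wrist_force: [-0.6, 0.5, 0.2]
grip_width: 0.03
grip_force: 0.0
```

```bash
python3 - <<'E'
from h import *
from station import r
s=r.state(); print(s['clock'],s['eef_pos'],s['joint_positions'])
q=look(r,[('c',[.4362,-.0166,0,.736])])[0][0]
go(s,*rib(q),.001,q[3])
E
```

```text
22.3 [ 0.4381 -0.02    0.0996] [-0.5444  0.243   0.5155  2.2206 -0.1809  0.7151  0.8236]
c [ 0.4377 -0.0179  0.      0.7388] 0.968 bbox [237. 127. 298. 229.]
go [ 0.002  -0.001   0.0986] roll -0.61 tilt [ 0.0016 -0.0006 -1.    ]
```

To row units: 0.098 m is 0.1307, 0.03 m is 0.04, -0.6 degrees is -0.0067.

Call:
drive_tool(
  series=[
    {"translation": [0.0027,-0.0013,0.04],"roll": -0.0067,"fingers": 0.03},
    {"translation": [0.0027,-0.0013,0.08],"roll": -0.0067,"fingers": 0.03},
    {"translation": [0.0027,-0.0013,0.1133],"roll": -0.0067,"fingers": 0.03},
    {"translation": [0.0027,-0.0013,0.128],"roll": -0.0067,"fingers": 0.03},
    {"translation": [0.0027,-0.0013,0.1307],"roll": -0.0067,"fingers": 0.03},
    {"translation": [0.0027,-0.0013,0.1307],"roll": -0.0067,"fingers": 0.03},
    {"translation": [0.0027,-0.0013,0.1307],"roll": -0.0067,"fingers": 0.0},
    {"translation": [0.0027,-0.0013,0.1307],"roll": -0.0067,"fingers": 0.0},
    {"translation": [0.0027,-0.0013,0.1307],"roll": -0.0067,"fingers": 0.0},
    {"translation": [0.0027,-0.0013,0.1307],"roll": -0.0067,"fingers": 0.0},
  ],
  grip_force=60,
)

```text
clock: 23.35
eef_pos: [0.4359, -0.0178, 0.0021]
eef_rot: [1.265, 2.873, 0.002]
wrist_force: [-0.0, -0.8, 7.3]
grip_width: 0.0129
grip_force: 59.6
```

```bash
python3 - <<'E'
from h import *
from station import r
s=r.state(); print(s['clock'],s['eef_pos'],s['grip_width'])
# lid from top camera, bias-corrected later by the wrist
im=r.capture("top"); t=r.trace("top","lid"); c=r.camera_params("top")
for d in t[:2]:
    ys,xs=np.nonzero(d["region"]); h=cv2.convexHull(np.c_[xs,ys].astype(np.int32)); e=cv2.fitEllipse(h); print(d["p"],e[0],e[1],unproj(e[0],c,.010))
# joints seen from above
for a,b,qb in(("a","bed_a",[.604,-.1952,0,-.004]),("b","bed_b",[.5908,.1911,0,-.1309])):
    M["j"]=[x-[.02,0,0] for x in M[a]]+M[b]; u=np.vstack([proj(place(x,qb),c) for x in M["j"]]); m=cream(im,[*u.min(0),*u.max(0)],4)
    for gap in (0,.003,.006,.01):
        M["j"]=[x-[.02+gap,0,0] for x in M[a]]+M[b]; f=fit("j",[(c,m)],qb,step=(.004,.004,.004,.05)); print(b,gap,f[0],round(f[1],3))
go(s,.40,.27,.13,.68)
E
```

```text
23.35 [ 0.4359 -0.0178  0.0021] 0.012877394595258447
0.82 (136.70660400390625, 216.6692657470703) (62.359039306640625, 66.2221450805664) [0.3745 0.3347 0.01  ]
bed_a 0 [ 0.5985 -0.1941  0.     -0.0146] 0.977
bed_a 0.003 [ 0.6004 -0.1939  0.     -0.0215] 0.967
bed_a 0.006 [ 0.6024 -0.1941  0.     -0.033 ] 0.941
bed_a 0.01 [ 0.6059 -0.1941  0.     -0.0245] 0.885
bed_b 0 [ 0.587   0.1914  0.     -0.1411] 0.964
bed_b 0.003 [ 0.5882  0.1914  0.     -0.1361] 0.954
bed_b 0.006 [ 0.5908  0.1912  0.     -0.1295] 0.924
bed_b 0.01 [ 0.5909  0.1909  0.     -0.12  ] 0.863
go [ 0.2364  0.1681 -0.1278] roll 3.5 tilt [ 0.0025  0.0004 -1.    ]
```

To row units: 0.299 m is 0.3987, 0.185 m is 0.2467.

Call:
drive_tool(
  series=[
    {"translation": [0,0,-0.04],"roll": 0,"fingers": 0.0},
    {"translation": [0,0,-0.0933],"roll": 0,"fingers": 0.0},
    {"translation": [0,0.0133,-0.1467],"roll": 0,"fingers": 0.0},
    {"translation": [0.04,0.06,-0.16],"roll": 0,"fingers": 0.0},
    {"translation": [0.0933,0.1,-0.16],"roll": 0,"fingers": 0.0},
    {"translation": [0.1467,0.1333,-0.16],"roll": 0,"fingers": 0.0},
    {"translation": [0.2,0.1667,-0.16],"roll": 0,"fingers": 0.0},
    {"translation": [0.2533,0.1933,-0.16],"roll": 0,"fingers": 0.0},
    {"translation": [0.3067,0.2133,-0.16],"roll": 0,"fingers": 0.0},
    {"translation": [0.36,0.2333,-0.16],"roll": 0,"fingers": 0.0},
    {"translation": [0.3987,0.2467,-0.16],"roll": 0,"fingers": 0.0},
    {"translation": [0.3987,0.2467,-0.16],"roll": 0,"fingers": 0.0},
  ],
)

```text
clock: 24.65
eef_pos: [0.3665, 0.3325, 0.1212]
eef_rot: [-1.254, -2.879, -0.003]
wrist_force: [0.3, -0.4, -2.1]
grip_width: 0.0127
grip_force: 59.3
```

```bash
python3 - <<'E'
from h import *
from station import r
s=r.state(); print(s['clock'],s['eef_pos'],s['grip_width'],s['wrist_force'])
im=r.capture("wrist"); c=r.camera_params("wrist")
for d in r.trace("wrist","lid")[:2]:
    ys,xs=np.nonzero(d["region"]); h=cv2.convexHull(np.c_[xs,ys].astype(np.int32))
    P=np.array([unproj(p,c,.012)[:2] for p in h[:,0]]); k=(h[:,0,0]>3)&(h[:,0,0]<508)&(h[:,0,1]>3)&(h[:,0,1]<230); P=P[k]
    A=np.c_[2*P,np.ones(len(P))]; x=np.linalg.lstsq(A,(P**2).sum(1),rcond=None)[0]; print(d["p"],d["rect"],x[:2],np.sqrt(x[2]+x[0]**2+x[1]**2),len(P))
Rm=R.from_rotvec(s['eef_rot']).as_matrix();phi=np.arctan2(Rm[1,1],Rm[0,1]);print(phi)
go(s,.3775-.009*np.cos(phi),.334-.009*np.sin(phi),.007,phi)
E
```

```text
24.65 [0.3665 0.3325 0.1212] 0.012744764013760661 [ 0.2997 -0.4481 -2.1489]
0.8 [187.8, 98.6, 349.4, 245.1] [0.3794 0.329 ] 0.08816591645513835 40
0.7491143238591944
go [-0.0066 -0.0001  0.1142] roll 0.0 tilt [-0.0005  0.0021 -1.    ]
```

To row units: 0.115 m is 0.1533, -0.009 m is -0.012.

Call:
drive_tool(
  series=[
    {"translation": [-0.012,-0.0013,0.04],"roll": 0,"fingers": 0.0},
    {"translation": [-0.012,-0.0013,0.08],"roll": 0,"fingers": 0.0},
    {"translation": [-0.012,-0.0013,0.1133],"roll": 0,"fingers": 0.0},
    {"translation": [-0.012,-0.0013,0.1333],"roll": 0,"fingers": 0.0},
    {"translation": [-0.012,-0.0013,0.144],"roll": 0,"fingers": 0.0},
    {"translation": [-0.012,-0.0013,0.1493],"roll": 0,"fingers": 0.0},
    {"translation": [-0.012,-0.0013,0.152],"roll": 0,"fingers": 0.0},
    {"translation": [-0.012,-0.0013,0.1533],"roll": 0,"fingers": 0.0},
    {"translation": [-0.012,-0.0013,0.1533],"roll": 0,"fingers": 0.0},
  ],
)

```text
clock: 25.65
eef_pos: [0.375, 0.3206, 0.0066]
eef_rot: [1.266, 2.875, 0.002]
wrist_force: [-0.0, 0.5, -1.9]
grip_width: 0.0124
grip_force: 59.2
```

To row units: 0.005 m is 0.0067, 0.0015 m is 0.002.

Call:
drive_tool(
  series=[
    {"translation": [0.0067,0,0],"roll": 0,"fingers": 0.0},
    {"translation": [0.0067,0,0.0013],"roll": 0,"fingers": 0.0},
    {"translation": [0.0067,0,0.002],"roll": 0,"fingers": 0.0},
    {"translation": [0.0067,0,0.002],"roll": 0,"fingers": 0.0},
    {"translation": [0.0067,0,0.002],"roll": 0,"fingers": 0.0},
  ],
)

```text
clock: 26.15
eef_pos: [0.3709, 0.3249, 0.0052]
eef_rot: [-1.264, -2.875, -0.001]
wrist_force: [-3.6, 0.3, 4.4]
grip_width: 0.0129
grip_force: 60.3
```

To row units: -0.18 m is -0.24, 0.03 m is 0.04.

Call:
drive_tool(
  series=[
    {"translation": [0,0,0],"roll": 0,"fingers": 0.03},
    {"translation": [0,0,0],"roll": 0,"fingers": 0.03},
    {"translation": [0,0,0],"roll": 0,"fingers": 0.03},
    {"translation": [0,0,-0.0133],"roll": 0,"fingers": 0.03},
    {"translation": [0,0,-0.0533],"roll": 0,"fingers": 0.03},
    {"translation": [0,0,-0.1067],"roll": 0,"fingers": 0.03},
    {"translation": [0,0,-0.16],"roll": 0,"fingers": 0.03},
    {"translation": [0,0.04,-0.2],"roll": 0,"fingers": 0.03},
    {"translation": [0,0.1067,-0.24],"roll": 0,"fingers": 0.03},
    {"translation": [0,0.16,-0.24],"roll": 0,"fingers": 0.03},
    {"translation": [0,0.16,-0.24],"roll": 0,"fingers": 0.03},
    {"translation": [0,0.16,-0.24],"roll": 0,"fingers": 0.03},
  ],
)

```text
clock: 27.35
eef_pos: [0.4601, 0.4049, 0.1846]
eef_rot: [1.266, 2.875, -0.001]
wrist_force: [-0.6, -0.8, 0.5]
grip_width: 0.0302
grip_force: 0.0
```

```bash
python3 - <<'E'
from h import *
from station import r
s=r.state(); print(s['clock'],s['eef_pos'],s['wrist_force'])
im=r.capture("top"); c=r.camera_params("top"); cv2.imwrite("pics/top_end.png",im[...,::-1])
for k,z in (("lid",.01),("half_a",.02),("bed_a",.01),("loupe",.04),("pencil_cup",.05),("reel",.02),("rewind_handle",.02),("cores",.03)):
    print(k,[(round(d["p"],2),np.round(d["rect"]).tolist()) for d in r.trace("top",k)])
cw=r.camera_params("wrist");wi=r.capture("wrist"); cv2.imwrite("pics/w_end.png",wi[...,::-1])
for d in r.trace("wrist","lid")[:2]:
    ys,xs=np.nonzero(d["region"]); h=cv2.convexHull(np.c_[xs,ys].astype(np.int32)); P=np.array([unproj(p,cw,.012)[:2] for p in h[:,0]])
    A=np.c_[2*P,np.ones(len(P))]; x=np.linalg.lstsq(A,(P**2).sum(1),rcond=None)[0]; print("lid",d["p"],d["rect"],x[:2],np.sqrt(x[2]+x[0]**2+x[1]**2))
for d in r.trace("wrist","half_c")[:3]:
    print(d["p"],d["rect"])
    f=fit("c",[(cw,d["region"])],[.373,.326,.003,.74]); print(f)
E
```

```text
27.35 [0.4601 0.4049 0.1846] [-0.6001 -0.7609  0.5101]
lid [(0.94, [105.0, 185.0, 172.0, 252.0])]
half_a [(0.9, [367.0, 273.0, 393.0, 311.0]), (0.75, [322.0, 233.0, 356.0, 272.0]), (0.72, [171.0, 135.0, 206.0, 157.0]), (0.64, [120.0, 197.0, 158.0, 236.0]), (0.63, [311.0, 128.0, 346.0, 150.0])]
bed_a [(0.96, [172.0, 120.0, 211.0, 141.0]), (0.85, [311.0, 116.0, 349.0, 137.0]), (0.5, [309.0, 133.0, 350.0, 151.0])]
loupe [(0.83, [373.0, 235.0, 395.0, 250.0])]
pencil_cup [(0.72, [174.0, 222.0, 213.0, 227.0]), (0.67, [346.0, 164.0, 368.0, 185.0])]
reel [(0.71, [372.0, 119.0, 421.0, 161.0]), (0.68, [172.0, 134.0, 208.0, 157.0])]
rewind_handle [(0.77, [174.0, 222.0, 214.0, 227.0]), (0.42, [103.0, 182.0, 170.0, 250.0])]
cores [(0.79, [83.0, 128.0, 114.0, 159.0])]
lid 0.69 [102.7, 89.5, 242.9, 229.2] [0.3774 0.3315] 0.08897430258406831
lid 0.58 [233.4, 302.7, 271.9, 336.9] [0.6177 0.2157] 0.03080197761249618
0.94 [141.6, 123.4, 201.0, 206.5]
(array([0.3736, 0.325 , 0.003 , 0.7359]), np.float64(0.9611187021118356))
0.63 [219.3, 284.1, 255.1, 330.1]
(array([0.373, 0.326, 0.003, 0.74 ]), np.float64(0.0))
```

```bash
python3 - <<'E'
from h import *
from station import r
a,b=[cv2.GaussianBlur(cv2.imread(f"pics/{n}.png"),(3,3),0).astype(int) for n in("top0","top_end")]
d=np.abs(a-b).max(2)
for k,q in dict(crank=[172,215,216,230],loupe=[370,230,400,253],cup=[340,160,372,189],reel=[370,113,426,168],cores=[84,121,118,163]).items():
    print(k,(d[q[1]:q[3],q[0]:q[2]]>40).mean().round(3))
im=cv2.imread("pics/top_end.png")[...,::-1].copy();c=r.camera_params("top")
for A,Bd,qb in(("a","bed_a",[.599,-.1945,0,-.01]),("b","bed_b",[.587,.1914,0,-.135])):
    for gap in (0,.002,.004):
        M["j"]=[x-[.02+gap,0,0] for x in M[A]]+M[Bd]
        u=np.vstack([proj(place(x,qb),c) for x in M["j"]]); m=cream(im,[*u.min(0),*u.max(0)],4); print(Bd,gap,round(fit("j",[(c,m)],qb,step=(.004,.004,.004,.05))[1],3))
E
```

```text
crank 0.086
loupe 0.0
cup 0.011
reel 0.0
cores 0.002
bed_a 0 0.977
bed_a 0.002 0.974
bed_a 0.004 0.96
bed_b 0 0.965
bed_b 0.002 0.96
bed_b 0.004 0.943
```

```bash
python3 -c "
from station import r
print(r.finish_job())"
```

```text
the job is handed in; nothing more can be done
None
```

I joined half_a to bed_a and half_b to bed_b, with both joints pushed closed. The odd half, half_c, lies flat within about 2 mm of the middle of the lid. The job was handed in at about 27 s; the bystanders look unmoved in the top view, except for a small change at the rewind handle that I put down to the arm's shadow, and no verdict came back.

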